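# Show where the star goes

### The job

Show your workmate which puzzle piece goes where: first point with the fingertips just above the knob of the loose star and stay there for a good second, then point just above the middle of the star-shaped opening in the white panels in the same way, and finish still pointing there. Touch and move nothing, and travel well above the other pieces and openings so that you do not seem to point at one of them.

Things in the scene. Friction and masses are not known exactly. Their poses are not given: they have to be found in the camera images.
- star_top (a point): Top centre of the small round wooden knob in the middle of the loose blue star piece (five-pointed star, its points 44 mm from the centre, 9 mm thick, lying flat on the table). The knob is 20 mm in diameter and its top is 32 mm above the table. z up. The piece weighs about 50 g and slides at a touch.
- cross_top (a point): Top centre of the small round wooden knob in the middle of the loose blue cross piece (plus-shaped cross, 80 mm across with arms 27 mm wide, 9 mm thick, lying flat on the table). The knob is 20 mm in diameter and its top is 32 mm above the table. z up. The piece weighs about 50 g and slides at a touch.
- triangle_top (a point): Top centre of the small round wooden knob in the middle of the loose blue triangle piece (equal-sided triangle, 80 mm along each side, 9 mm thick, lying flat on the table). The knob is 20 mm in diameter and its top is 32 mm above the table. z up. The piece weighs about 50 g and slides at a touch.
- star_opening (a point): Centre of the star-shaped opening, level with the top face of its white panel, 14 mm above the table. The opening has the outline of the star piece, 1 to 3 mm larger all round, and is 8 mm deep to a dark wooden backing. Panel 116 mm square; the three panels lie side by side in a row on the fixed dark board (376 mm by 136 mm), in any order. z up.
- cross_opening (a point): Centre of the cross-shaped opening, level with the top face of its white panel, 14 mm above the table. The opening has the outline of the cross piece, 1 to 3 mm larger all round, and is 8 mm deep to a dark wooden backing. Panel 116 mm square; the three panels lie side by side in a row on the fixed dark board (376 mm by 136 mm), in any order. z up.
- triangle_opening (a point): Centre of the triangle-shaped opening, level with the top face of its white panel, 14 mm above the table. The opening has the outline of the triangle piece, 1 to 3 mm larger all round, and is 8 mm deep to a dark wooden backing. Panel 116 mm square; the three panels lie side by side in a row on the fixed dark board (376 mm by 136 mm), in any order. z up.
- glue: White glue bottle standing upright, 50 mm in diameter, 95 mm tall; loose; origin at the centre of its underside. To be left alone.
- screwdriver: Screwdriver with a black handle lying on the table beyond the board, about 200 mm long, its own x axis along it from handle to tip; loose; to be left alone.
Mind the look-alikes: they are no part of the job. Leave any green or purple look-alike of the part that bears star_top alone.

How it is judged:
On the way, in this order (a step that is already met when the one before it is completed fails the run):
1. the fingertips dwell just above the knob of the star, without contact (horizontal distance between the grasp point and star_top below 0.025 m and z of the grasp point in the frame of star_top between 0.018 and 0.08 m and contact force between the fingers and anything else below 0.3 N), for 0.8 s.
2. then the fingertips dwell just above the middle of the star-shaped opening, without contact (horizontal distance between the grasp point and star_opening below 0.025 m and z of the grasp point in the frame of star_opening between 0.018 and 0.08 m and contact force between the fingers and anything else below 0.3 N), for 0.8 s.
At the end, for the whole second after the job is handed in: Still pointing at the star-shaped opening: the point between the finger pads (about 19 mm behind the tips) within 25 mm of its centre sideways and 18 to 80 mm above the panel; nothing touched; pieces, bottle and screwdriver within 5 mm of where they began (all of step 2 and distance of each of star_top, cross_top, triangle_top, glue, screwdriver from where it was at the start of the episode below 0.005 m).
It fails at once if the robot touches something (contact force between any of the fingers, the arm and anything else above 0.3 N).
It fails at once if a piece, the bottle or the screwdriver is moved or lifted (5 mm) (distance of any of star_top, cross_top, triangle_top, glue, screwdriver from where it was at the start of the episode above 0.005 m).
It fails at once if the fingertips come down close over the wrong piece or opening (point between the pads within 25 mm sideways and less than 70 mm above it) ((horizontal distance between the grasp point and cross_top below 0.025 m and z of the grasp point in the frame of cross_top below 0.07 m) or (horizontal distance between the grasp point and cross_opening below 0.025 m and z of the grasp point in the frame of cross_opening below 0.07 m) or (horizontal distance between the grasp point and triangle_top below 0.025 m and z of the grasp point in the frame of triangle_top below 0.07 m) or (horizontal distance between the grasp point and triangle_opening below 0.025 m and z of the grasp point in the frame of triangle_opening below 0.07 m)).
It also fails if it takes over 40 s, if anything falls off the work surface, if the arm or the gripper's body presses on something with over 40 N, if the wrist force passes 120 N, or if a joint passes its speed limit or range.

### The arm

A 6-joint arm with a two-finger parallel gripper is mounted at the origin on the work surface. World frame = base frame: x ahead of the robot, y to its left, z up, the work surface at z = 0. Lengths are in m, angles in rad, forces in N, time in s.
With the tool pointing down it reaches from about 0.325 to 0.775 m from the base axis. Payload 9.3 kg.
Tool frame: the origin (TCP) lies midway between the tips of the shut fingers; the grasp point (between the pads) lies 19 mm behind it; z points along the fingers, y is the line along which they close (so a half turn about z gives the same grasp; the last joint's range is limited). The gripper opens to 85 mm and grips with 20 to 120 N. Pads are 22 mm wide; open, the fingers measure 114 mm over their backs; the gripper's body (76 mm by 85 mm) begins 54 mm behind the grasp point. The pads swing forward as they close: fully open they stand 13 mm farther back than shut.
Start: joints at [1.073, 0.259, 0.021, 1.334, 0, 1.418], TCP at [0.186, 0.518, 0.231] pointing down, gripper open.
Joint ranges: [-3.04, 3.04], [-0.91, 1.82], [-1.04, 1.36], [-1.92, 1.95], [-1.52, 1.45], [-3.14, 3.14]. Speed limits (rad/s): [2.22, 2.22, 2.79, 3.14, 3.14, 3.14].

### API

Orientations are given as a unit quaternion [x, y, z, w].
In Python, from plant import observe, eyes, order gives the robot as it stands.
- The arm moves only by the tool step_arm, never from a script. Its argument "commands" is a list that holds one entry, the list of rows, each a list of 7 numbers: the turn, a rotation vector about the tool's x, y, z in rad, then the shift along the tool's x, y, z in m, then the gripper's target within -1 to 1 (fully open at 1, half-way at 0, shut at -1). In form: [[[rx, ry, rz, tx, ty, tz, hand], ...]]. A call has 1 to 12 rows; each row shifts and turns the commanded pose from where the row before left it, along the tool's axes as they then stand; what a row does not reach is not made up. A row lasts 1/12 s, in which the tool goes at most 41.7 mm and 7.16 degrees, less where a joint would pass 70% of its speed; a pose out of reach is approached as far as the arm can. A call is refused whole if a number of a shift passes 0.0417 or a number of a turn 0.125, either way. A call with a gripper value outside its range is refused whole. The fingers move at their own pace and stop on an object; the grip force is fixed at half the most. Time passes only in rows, so rows that do not move let the fingers close. It gives the time, the measured TCP pose, the force, the opening and the grip force at its end, in the units of the state.
- observe(): the state, without advancing time (a new reading comes with each control period).
- eyes.get_image(name): name is "scene" or "top"; returns a dict with "frame" (384x512x3 uint8, blue, green, red), "camera_matrix" (3x3 intrinsics, pixels), "k1" (the pictures are not rectified: a ray, as slopes to the right and down, at radius r is drawn at 1 + k1 r^2 times it, then the intrinsics apply), "world_from_camera" (4x4, takes a point from camera to world coordinates). Camera axes: x right, y up, looking along -z (the intrinsics and any distortion apply to the point x, -y, -z); pixel columns grow to the right and rows downward; lengths in m; the calibration is good to about 2 mm. A picture is of the moment at which its call begins. There is no depth.
- order.sign_off(): hands the job in; it is judged then, once.
The state is a dict: "clock": time; "joint_pos": joint angles; "joint_velocities": joint speeds; "joint_torque": joint torques, N m; "position": TCP position; "tcp_rot": TCP orientation; "wrist_force": force on the tool from outside, world axes, zero at the start; "moment": the same for the moment, N m; "gripper_width": finger opening in m; "grasp_force": force on a finger pad.
Only numpy, scipy, OpenCV 4.12 (cv2) and the standard library are available. Lean on these libraries where they do the work, as an engineer would, in place of code of your own. Each camera call takes 0.05 s, during which the arm holds its last target. There are 200 camera calls.

## Working session

There is one attempt and no reset: what is moved stays moved. The work goes in short steps, Python scripts to look and compute and a tool call to move; the robot and the scene stay as the last step left them, time stands still between calls to the robot, and variables do not carry over. Pictures are saved under pics/ and viewed, at most 10 in all, crops included, and the job is handed in when it is done.

Besides the shell and the picture viewer there is one more tool, called after "Emit:" by a JSON object that holds its "op" and its "data", one argument or row to a line. step_arm: Moves the arm, as the interface text tells. Its arguments: {"type":"object","properties":{"commands":{"type":"array","items":{"type":"array","items":{"type":"array","items":{"type":"number"}}}}},"required":["commands"]}

```bash
mkdir -p pics
cat > h.py <<'E'
import numpy as np, cv2
from plant import observe, eyes, order
def ray(im,u,v):
    K=np.array(im["camera_matrix"]);k=im["k1"];T=np.array(im["world_from_camera"])
    d=np.array([(u-K[0,2])/K[0,0],(v-K[1,2])/K[1,1]]);s=d.copy()
    for _ in range(20): s=d/(1+k*(s@s))
    return T[:3,3],T[:3,:3]@np.array([s[0],-s[1],-1])
def on(im,u,v,z):
    o,d=ray(im,u,v);return o+d*(z-o[2])/d[2]
E
python3 - <<'E'
from h import *
for n in("scene","top"):
    im=eyes.get_image(n);cv2.imwrite(f"pics/{n}0.png",im["frame"]);print(n,np.round(im["world_from_camera"],3).tolist())
s=observe();print(s["position"],s["tcp_rot"],s["clock"])
E
```

```text
scene [[0.756, -0.495, 0.429, 0.995], [0.654, 0.589, -0.475, -0.484], [-0.018, 0.639, 0.769, 0.782], [0.0, 0.0, 0.0, 1.0]]
top [[0.021, 0.984, -0.175, 0.427], [-1.0, 0.022, 0.004, -0.017], [0.007, 0.175, 0.985, 1.042], [0.0, 0.0, 0.0, 1.0]]
[0.18578096 0.51740233 0.23074022] [ 1.71534592e-01  9.85177914e-01 -5.65233171e-04 -2.06853687e-04] 0.1
```

View pics/scene0.png

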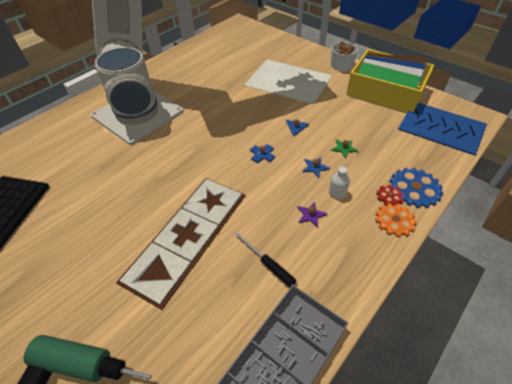

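View pics/top0.png

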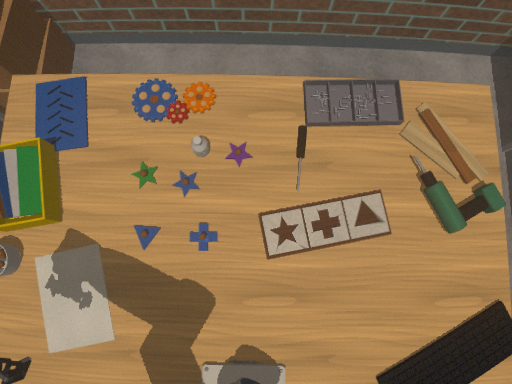

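The top view shows the blue star at (186,182), with look-alike stars in green (145,174) and purple (238,153). The blue cross is at (204,236), the blue triangle at (147,234) and the glue at (200,146). The openings are star (287,232), cross (326,223) and triangle (367,213). In the scene view the blue star is at (316,167) and the star opening at (212,199). I choose the blue star, and next I'll measure and check a crop.

Run:
```python
from h import *
I={n:eyes.get_image(n) for n in("top","scene")}
G={"top":dict(star=(186,182),cross=(204,236),tri=(147,234),ostar=(287,232),ocross=(326,223),otri=(367,213)),
"scene":dict(star=(316,167),cross=(262,153),tri=(297,126),ostar=(212,199),ocross=(187,233),otri=(156,270))}
for n,im in I.items():
    f=im["frame"];hsv=cv2.cvtColor(f,cv2.COLOR_BGR2HSV)
    blue=cv2.inRange(hsv,(100,110,40),(125,255,255));dark=cv2.inRange(hsv,(0,0,0),(179,255,125))
    knob=cv2.inRange(hsv,(0,80,20),(22,255,170))
    for k,(u,v) in G[n].items():
        r=14
        m=(dark if k[0]=="o" else blue)[v-r:v+r+1,u-r:u+r+1]
        nn,l,st,c=cv2.connectedComponentsWithStats(m)
        i=1+np.argmax(st[1:,4]);p=c[i]+(u-r,v-r);z=.010 if k[0]=="o" else .007
        print(n,k,p.round(1),st[i,4],on(im,*p,z).round(4),end=" ")
        if k[0]!="o":
            h=8;m=knob[v-h:v+h+1,u-h:u+h+1];mm=cv2.moments(m,True)
            if mm["m00"]>0:
                q=(mm["m10"]/mm["m00"]+u-h,mm["m01"]/mm["m00"]+v-h);print("knob",np.round(q,1),mm["m00"],on(im,*q,.027).round(4),end="")
        print()
    for nm,p in (("glue",(200,146)),("green",(145,174)),("purple",(238,153))):
        if n=="top": print(nm,on(im,*p,.03).round(3))
t=I["top"]["frame"];s=I["scene"]["frame"]
a=cv2.resize(t[130:260,120:310],None,fx=4,fy=4,interpolation=2)[:, :780]
cv2.imwrite("pics/c1.png",a)
```

```text
top star [180.5 184.6] 13 [0.6181 0.2002 0.007 ] knob [185. 183.] 74.0 [0.6195 0.1829 0.027 ]
top cross [203.  236.9] 252 [0.4653 0.126  0.007 ] knob [203.2 234.9] 48.0 [0.4703 0.1228 0.027 ]
top tri [146.  235.1] 171 [0.4661 0.2933 0.007 ] knob [145.7 233.4] 47.0 [0.4703 0.2883 0.027 ]
top ostar [284.7 231.7] 321 [ 0.4856 -0.1105  0.01  ] 
top ocross [325.5 223.3] 469 [ 0.5121 -0.2298  0.01  ] 
top otri [366.  215.6] 357 [ 0.537  -0.3507  0.01  ] 
glue [0.732 0.144 0.03 ]
green [0.643 0.302 0.03 ]
purple [0.712 0.031 0.03 ]
scene star [314.7 167.4] 150 [0.6281 0.1789 0.007 ] knob [316.2 165.1] 48.0 [0.6358 0.172  0.027 ]
scene cross [262.  153.6] 214 [0.4687 0.1229 0.007 ] knob [262.1 151. ] 32.0 [0.4755 0.1159 0.027 ]
scene tri [295.8 126.7] 132 [0.4719 0.2924 0.007 ] knob [296.4 124.5] 41.0 [0.4805 0.2824 0.027 ]
scene ostar [211.8 199.9] 233 [ 0.4832 -0.1088  0.01  ] 
scene ocross [185.7 233. ] 440 [ 0.5103 -0.2294  0.01  ] 
scene otri [155.7 270.8] 452 [ 0.5363 -0.348   0.01  ]
```

View pics/c1.png

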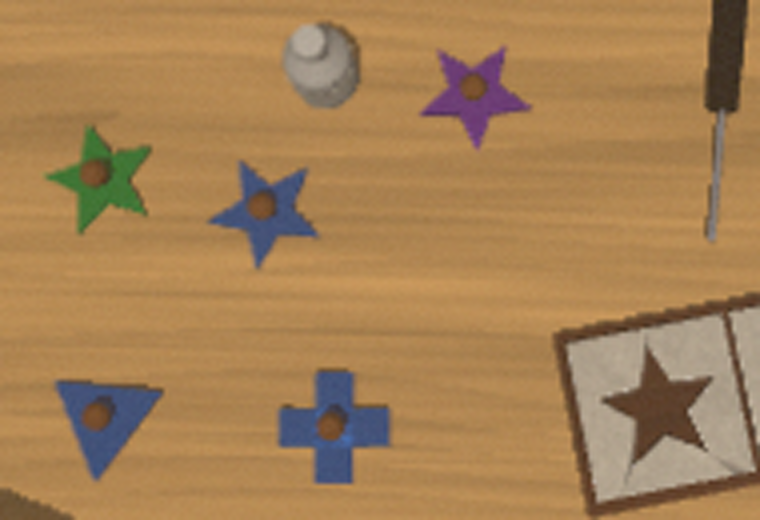

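The crop confirms it: the blue star's knob is at top pixel (185.5,181.5), between the green and purple stars, and the star opening is the nearest panel. Targets are star (0.625, 0.180) and opening (0.4845, -0.1095). I'll shut the fingers and travel high to the star.

Emit:
{"op": "step_arm", "data": {
  "commands": [
    [[0,0,0,-0.024,-0.0077,0,-1],[0,0,0,-0.024,-0.0077,0,-1],[0,0,0,-0.024,-0.0077,0,-1],[0,0,0,-0.024,-0.0077,0,-1],[0,0,0,-0.024,-0.0077,0,-1],[0,0,0,-0.024,-0.0077,0,-1],[0,0,0,-0.024,-0.0077,0,-1],[0,0,0,-0.024,-0.0077,0,-1],[0,0,0,-0.024,-0.0077,0,-1],[0,0,0,-0.024,-0.0077,0,-1],[0,0,0,-0.024,-0.0077,0,-1]]
  ]
}}

```text
clock: 1.12
position: [0.4066, 0.3478, 0.2312]
tcp_rot: [0.172, 0.985, -0.0, -0.0]
wrist_force: [0.4, 0.8, -0.4]
gripper_width: -0.0001
grasp_force: 0.0
```

Emit:
{"op": "step_arm", "data": {
  "commands": [
    [[0,0,0,-0.024,-0.0077,0,-1],[0,0,0,-0.024,-0.0077,0,-1],[0,0,0,-0.024,-0.0077,0,-1],[0,0,0,-0.024,-0.0077,0,-1],[0,0,0,-0.024,-0.0077,0,-1],[0,0,0,-0.024,-0.0077,0,-1],[0,0,0,-0.024,-0.0077,0,-1],[0,0,0,-0.024,-0.0077,0,-1],[0,0,0,-0.024,-0.0077,0,-1],[0,0,0,-0.024,-0.0077,0,-1],[0,0,0,-0.024,-0.0077,0,-1],[0,0,0,0,0,0,-1]]
  ]
}}

```text
clock: 2.12
position: [0.6284, 0.1768, 0.2299]
tcp_rot: [0.173, 0.985, -0.001, -0.0]
wrist_force: [0.3, 0.1, -0.5]
gripper_width: -0.0002
grasp_force: 0.0
```

Emit:
{"op": "step_arm", "data": {
  "commands": [
    [[0,0,0,0.004,0.002,0.015,-1],[0,0,0,0,0,0.02,-1],[0,0,0,0,0,0.02,-1],[0,0,0,0,0,0.02,-1],[0,0,0,0,0,0.02,-1],[0,0,0,0,0,0.02,-1],[0,0,0,0,0,0.02,-1],[0,0,0,0,0,0.015,-1],[0,0,0,0,0,0.008,-1],[0,0,0,0,0,0,-1],[0,0,0,0,0,0,-1],[0,0,0,0,0,0,-1]]
  ]
}}

```text
clock: 3.12
position: [0.623, 0.1832, 0.0744]
tcp_rot: [0.171, 0.985, 0.0, 0.001]
wrist_force: [-0.2, -0.7, 0.5]
gripper_width: -0.0002
grasp_force: 0.0
```

Run:
```python
from h import *
s=eyes.get_image("scene")["frame"];t=eyes.get_image("top")["frame"]
f=lambda a:cv2.resize(a,(400,400),interpolation=2)
cv2.imwrite("pics/c2.png",np.hstack([f(s[90:210,250:370]),f(t[120:240,130:250])]));print(observe()["position"])
```

```text
[0.62303989 0.18311798 0.07449368]
```

View pics/c2.png

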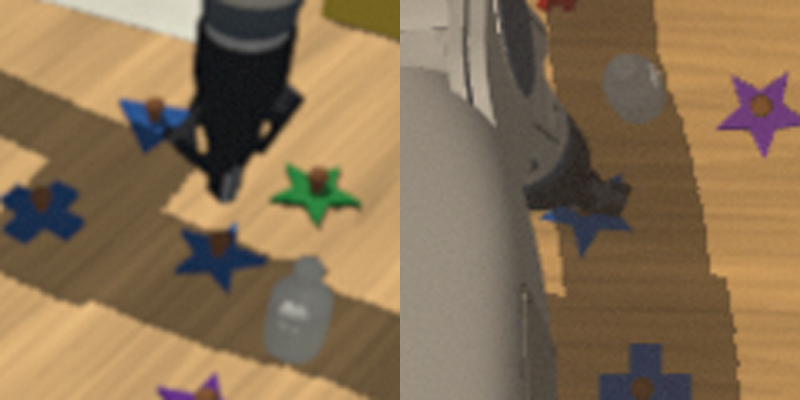

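The scene crop shows the shut fingertips at (225,190), right above the blue star's knob at (218,240), with clear space between. I'll dwell there, then rise.

Emit:
{"op": "step_arm", "data": {
  "commands": [
    [[0,0,0,0,0,0,-1],[0,0,0,0,0,0,-1],[0,0,0,0,0,0,-1],[0,0,0,0,0,0,-1],[0,0,0,0,0,0,-1],[0,0,0,0,0,0,-1],[0,0,0,0,0,0,-1],[0,0,0,0,0,0,-1],[0,0,0,0,0,0,-1],[0,0,0,0,0,0,-1],[0,0,0,0,0,0,-1],[0,0,0,0,0,0,-1]]
  ]
}}

```text
clock: 4.22
position: [0.6225, 0.1829, 0.0733]
tcp_rot: [0.172, 0.985, 0.0, -0.0]
wrist_force: [-0.3, 0.3, 0.0]
gripper_width: 0.0002
grasp_force: 0.0
```

Emit:
{"op": "step_arm", "data": {
  "commands": [
    [[0,0,0,0,0,0,-1],[0,0,0,0,0,0,-1],[0,0,0,0,0,0,-1],[0,0,0,0,0,-0.015,-1],[0,0,0,0,0,-0.02,-1],[0,0,0,0,0,-0.02,-1],[0,0,0,0,0,-0.02,-1],[0,0,0,0,0,-0.02,-1],[0,0,0,0,0,-0.02,-1],[0,0,0,0,0,-0.02,-1],[0,0,0,0,0,-0.015,-1],[0,0,0,0,0,0,-1]]
  ]
}}

```text
clock: 5.22
position: [0.6235, 0.1832, 0.2268]
tcp_rot: [0.172, 0.985, 0.001, 0.002]
wrist_force: [-0.7, 0.2, 0.2]
gripper_width: 0.0002
grasp_force: 0.0
```

Emit:
{"op": "step_arm", "data": {
  "commands": [
    [[0,0,0,0.00225,-0.023,0,-1],[0,0,0,0.00225,-0.023,0,-1],[0,0,0,0.00225,-0.023,0,-1],[0,0,0,0.00225,-0.023,0,-1],[0,0,0,0.00225,-0.023,0,-1],[0,0,0,0.00225,-0.023,0,-1],[0,0,0,0.00225,-0.023,0,-1]]
  ]
}}

```text
clock: 5.8
position: [0.5524, 0.0359, 0.2224]
tcp_rot: [0.171, 0.985, -0.0, -0.0]
wrist_force: [1.0, -0.1, 0.2]
gripper_width: 0.0001
grasp_force: 0.0
```

Emit:
{"op": "step_arm", "data": {
  "commands": [
    [[0,0,0,0.00225,-0.023,0,-1],[0,0,0,0.00225,-0.023,0,-1],[0,0,0,0.00225,-0.023,0,-1],[0,0,0,0.00225,-0.023,0,-1],[0,0,0,0.00225,-0.023,0,-1],[0,0,0,0.00225,-0.023,0,-1],[0,0,0,0.00225,-0.023,0,-1],[0,0,0,0,0,0,-1],[0,0,0,0,0,0,-1]]
  ]
}}

```text
clock: 6.55
position: [0.4834, -0.1102, 0.2227]
tcp_rot: [0.173, 0.985, 0.0, -0.0]
wrist_force: [-0.2, 0.6, 0.7]
gripper_width: 0.0001
grasp_force: 0.0
```

Next I descend 0.165 m.

Emit:
{"op": "step_arm", "data": {
  "commands": [
    [[0,0,0,0,0,0.015,-1],[0,0,0,0,0,0.02,-1],[0,0,0,0,0,0.02,-1],[0,0,0,0,0,0.02,-1],[0,0,0,0,0,0.02,-1],[0,0,0,0,0,0.02,-1],[0,0,0,0,0,0.02,-1],[0,0,0,0,0,0.02,-1],[0,0,0,0,0,0.01,-1],[0,0,0,0,0,0,-1],[0,0,0,0,0,0,-1],[0,0,0,0,0,0,-1]]
  ]
}}

```text
clock: 7.55
position: [0.4845, -0.1091, 0.0588]
tcp_rot: [0.171, 0.985, -0.0, 0.0]
wrist_force: [-0.4, 0.2, 0.0]
gripper_width: -0.0003
grasp_force: 0.0
```

Emit:
{"op": "step_arm", "data": {
  "commands": [
    [[0,0,0,0,0,0,-1],[0,0,0,0,0,0,-1],[0,0,0,0,0,0,-1],[0,0,0,0,0,0,-1],[0,0,0,0,0,0,-1],[0,0,0,0,0,0,-1],[0,0,0,0,0,0,-1],[0,0,0,0,0,0,-1],[0,0,0,0,0,0,-1],[0,0,0,0,0,0,-1],[0,0,0,0,0,0,-1],[0,0,0,0,0,0,-1]]
  ]
}}

```text
clock: 8.55
position: [0.484, -0.1094, 0.0583]
tcp_rot: [0.172, 0.985, -0.0, -0.0]
wrist_force: [0.4, -0.4, -0.8]
gripper_width: 0.0
grasp_force: 0.0
```

Run:
```python
from h import *
s=eyes.get_image("scene")["frame"]
cv2.imwrite("pics/c3.png",cv2.resize(s[100:310,110:370],None,fx=2.8,fy=2.8,interpolation=2))
```

```text
(no output)
```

View pics/c3.png

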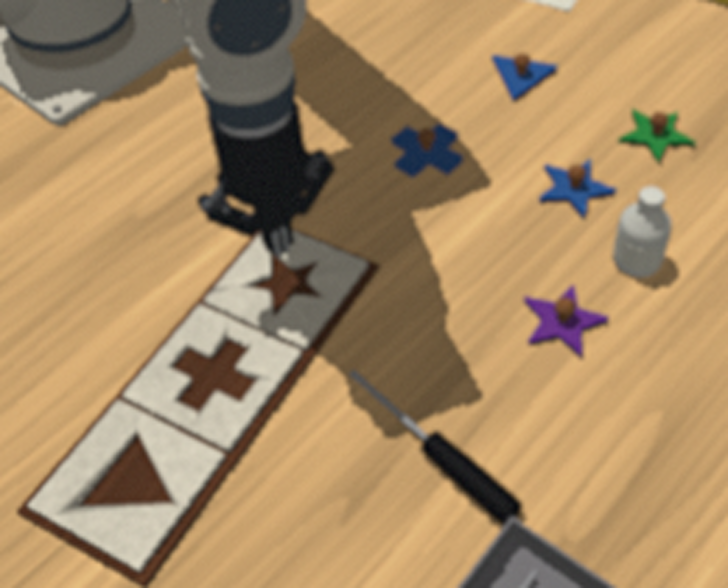

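The fingertips at (282,250) hover over the star opening at (285,282), and nothing has been moved. I'll hand the job in.

```bash
python3 -c "
from plant import order
print(order.sign_off())"
```

```text
the job is handed in; nothing more can be done
None
```

I pointed above the blue star's knob for over a second, then above the star-shaped opening, and handed the job in still pointing there; the pictures and force readings showed nothing touched or moved, though the hand-in gave no verdict.

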